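# Loosen the specimen clamp two turns by rolling its knurled thumbwheel

## Task

Two specimen clamps with knurled thumbwheels stand on the desk; one holds a small brass cartridge case between its jaws, the other is empty. On the clamp that holds the case, roll the thumbwheel's rim with a fingertip, stroke after stroke, until it is loosened by two full turns from tight (counterclockwise seen from the front; the index line on the wheel's face points straight up when tight and again after each full turn), to within about a sixth of a turn. Leave the case standing where it is, leave the empty clamp's wheel alone and do not disturb the things around, then move clear.

Things in the scene. Friction and masses are not known exactly. Their poses are not given: they have to be found in the camera images.
- holder_a: fixed clamp, origin under the centre of its 112 (x) x 70 mm base, z up. Knurled wheel (diameter 56, 18 thick, axle along x) at its -x end, toward the robot: centre at (-38, 0, 46) mm, top 74 mm up; all the rest is under 59 mm. Sliding jaw x -5 to 8 when tight, fixed jaw x 20 to 33, tops under 52 mm. Holds the cartridge case.
- holder_b: fixed clamp, origin under the centre of its 112 (x) x 70 mm base, z up. Knurled wheel (diameter 56, 18 thick, axle along x) at its -x end, toward the robot: centre at (-38, 0, 46) mm, top 74 mm up; all the rest is under 59 mm. Sliding jaw x -5 to 8 when tight, fixed jaw x 20 to 33, tops under 52 mm. Empty: leave alone.
- rim_a_top (a point): top of the rim of the wheel to be turned, mid thickness, unpressed, 74 mm above the table; fixed to the clamp. The axle is sprung: pressed down from above wheel and sliding jaw sink after about 3 N, then 1 mm per 1.5 N, 6 mm at most. Friction of a tip pressed so turns it (about 2 N along the rim needed)
- wheel_a (a joint): turn of this clamp's wheel, rad: 0 = tight, index line on its face straight up; grows as it is loosened, counterclockwise seen from the -x end (top of the rim goes toward the clamp's +y, the robot's left). 6.28 a turn, stop at 20; starts at 0 to 0.6, stays where left. A turn draws the sliding jaw back 4 mm. Clamp with the case.
- wheel_b (a joint): turn of this clamp's wheel, rad: 0 = tight, index line on its face straight up; grows as it is loosened, counterclockwise seen from the -x end (top of the rim goes toward the clamp's +y, the robot's left). 6.28 a turn, stop at 20; starts at 0 to 0.6, stays where left. A turn draws the sliding jaw back 4 mm. Empty clamp.
- mark_b (a point): point on the index line on the face of the empty clamp's wheel, 25 mm from the wheel's axis; turns with the wheel
- case: small brass cartridge case, 12 mm diameter, 22 mm high, loose, standing upright between the jaws of its clamp and showing above them, 14 mm to +x of the clamp's origin, its underside 36 mm above the table; origin at the centre of its underside
- vial: capped sample vial, 23 mm diameter, 53 mm high, standing loose between the clamps; origin at the centre of its underside
- dish: clear petri dish, 54 mm diameter, 14 mm high, loose on the desk near the robot's right-hand clamp; origin at the centre of its underside
- tin: round flat tin with a lid, 56 mm diameter, 20 mm high, loose on the desk near the robot's left-hand clamp; origin at the centre of its underside

How it is judged (in metres and radians):
On the way, in this order (a step that is already met when the one before it is completed fails the run):
1. the wheel of the clamp with the case is loosened by one full turn (value of joint wheel_a above 6 rad).
2. it is loosened by two full turns (value of joint wheel_a above 11.3 rad), for 0.1 s.
At the end, for the whole second after the job is handed in: The thumbwheel of the clamp with the case rests between 11.3 and 13.85 rad (two full turns from tight, 12.57 rad, within 0.2 of a turn); the case still stands upright between the jaws within 8 mm of where it was; the empty clamp's wheel is where it was (its mark within 12 mm) (value of joint wheel_a between 11.3 and 13.85 rad and velocity of joint wheel_a between -0.1 and 0.1 rad/s and distance of case from where it was at the start of the episode below 0.008 m and angle between case's own z axis and vertical below 0.2 rad and distance of mark_b from where it was at the start of the episode below 0.012 m); the robot touches nothing.
It fails at once if the brass case is lifted, knocked over or moved by more than 8 mm (distance of case from where it was at the start of the episode above 0.008 m or angle between case's own z axis and vertical above 0.3 rad).
It fails at once if the wheel of the empty clamp is turned (its mark moves more than 12 mm) (distance of mark_b from where it was at the start of the episode above 0.012 m).
It fails at once if the wheel is unscrewed by more than two and a half turns (value of joint wheel_a above 15.7 rad).
It fails at once if the vial, dish or tin is moved by more than 20 mm (distance of any of vial, dish, tin from where it was at the start of the episode above 0.02 m).
It also fails if it takes over 72 s, if anything falls off the work surface, if the arm or the gripper's body presses on something with over 40 N, if the wrist force passes 120 N, or if a joint passes its speed limit or range.

## Robot

A 6-joint arm with a two-finger parallel gripper is mounted at the origin on a cart in front of the work surface, level with it; the furniture and walls round the work are solid. World frame = base frame: x ahead of the robot, y to its left, z up, the work surface at z = 0. Lengths are in mm, angles in rad, forces in N, time in s.
With the tool pointing down it reaches from about 300 to 775 mm from the base axis. Payload 14.6 kg.
Tool frame: the origin (TCP) lies midway between the tips of the shut fingers; the grasp point (between the pads) lies 19 mm behind it; z points along the fingers, y is the line along which they close (so a half turn about z gives the same grasp; the last joint's range is limited). The gripper opens to 94 mm and grips with 3 to 60 N. Pads are 16 mm wide; open, the fingers measure 119 mm over their backs; the gripper's body (75 mm by 177 mm) begins 78 mm behind the grasp point.
Start: joints at [-1.405, 0.3, 1.521, -0, 1.321, -0.067], TCP at [126.88, -535.155, 205.446] pointing down, gripper open.
Joint ranges: [-3.03, 3.03], [-0.79, 2.21], [0.23, 2.52], [-1.04, 4.18], [0, 3.07], [-2.55, 2.55]. Speed limits (rad/s): [2.22, 2.22, 2.57, 3.14, 3.14, 3.14].

## Interface

Orientations are given as [roll, pitch, yaw] about the fixed x, y, z axes, in that order (R = Rz(yaw) Ry(pitch) Rx(roll)).
In Python, from cell import manip gives the robot as it stands.
- The arm moves only by the shell command python3 -m creep 'ROWS' [OPENING] [FORCE]. ROWS is text: rows parted by semicolons, each of 6 numbers parted by spaces: the shift along the tool's x, y, z normalised to -1 to 1, where 1 is 4 cm, then the turn, a rotation vector about the tool's x, y, z normalised to -1 to 1, where 1 is pi rad. In form: dx dy dz ax ay az; .... A call has 1 to 20 rows; each row shifts and turns the commanded pose from where the row before left it, along the tool's axes as they then stand; what a row does not reach is not made up. A row lasts 1/8 s, in which the tool goes at most 62.5 mm and 10.7 degrees, less where a joint would pass 70% of its speed; a pose out of reach is approached as far as the arm can. A call with a number of a shift or a turn outside -1 to 1 is refused whole. A call with a gripper value outside its range is refused whole. OPENING is the closure, from 0 (fully open) to 1 (shut), set as the call begins (- or left out, the last holds). The fingers move at their own pace and stop on an object; FORCE is the grip in N (left out, the last holds). Time passes only in rows, so rows that do not move let the fingers close. It gives the time, the measured TCP pose, the force, the opening and the grip force at its end, in the units of the state.
- manip.read_state(): the state, without advancing time (a new reading comes with each control period).
- manip.camera(name): name is "side" or "top" or "wrist"; returns a dict with "color" (480x640x3 uint8, red, green, blue), "range_z" (480x640 float32, mm along the optical axis (not along the pixel's ray), 0 where there is no reading), "camera_matrix" (3x3 intrinsics, pixels), "T" (4x4, takes a point from camera to world coordinates). Camera axes: x right, y down, z forward; pixel columns grow to the right and rows downward; lengths in mm; the calibration is good to about 2 mm. A picture is of the moment at which its call begins.
- manip.sign_off(): hands the job in; it is judged then, once.
The state is a dict: "clock": time; "joints": joint angles; "qd": joint speeds; "effort": joint torques, N m; "eef_pos": TCP position; "eef_rot": TCP orientation; "wrist_force": force on the tool from outside, world axes, zero at the start; "moment": the same for the moment, N m; "finger_gap": finger opening in mm; "finger_force": force on a finger pad.
Only numpy, scipy, OpenCV 4.12 (cv2) and the standard library are available. Lean on these libraries where they do the work, as an engineer would, in place of code of your own. Each camera call takes 0.05 s, during which the arm holds its last target. There are 200 camera calls.

## Working session

There is one attempt and no reset: what is moved stays moved. The work goes in short steps, Python scripts to look and compute and a shell command to move; the robot and the scene stay as the last step left them, time stands still between calls to the robot, and variables do not carry over. Pictures are saved under pics/ and viewed, at most 10 in all, crops included, and the job is handed in when it is done.

```bash
ls; mkdir -p pics; python3 - <<'E'
from cell import manip
import cv2,numpy as np
s=manip.read_state();print({k:np.round(v,3).tolist() for k,v in s.items()})
for n in("top","side"):
    c=manip.camera(n);np.savez('pics/%s0.npz'%n,**c);cv2.imwrite('pics/%s0.png'%n,c["color"][:,:,::-1]);print(n,c["camera_matrix"].round(1).tolist(),c["T"].round(3).tolist())
E
```

```text
pics
{'clock': 0.0, 'joints': [-1.405, 0.3, 1.522, 0.0, 1.321, -0.067], 'qd': [-0.001, 0.001, 0.0, 0.001, -0.001, 0.0], 'effort': [0.002, -53.181, -35.273, 0.071, 0.024, -0.0], 'eef_pos': [126.849, -534.922, 204.923], 'eef_rot': [-3.141, -0.0, 0.233], 'wrist_force': [-0.229, -0.399, -0.429], 'moment': [0.032, 0.028, -0.021], 'finger_force': 0.0, 'finger_gap': 94.033}
top [[499.9, 0.0, 326.4], [0.0, 499.9, 243.6], [0.0, 0.0, 1.0]] [[0.024, -0.992, 0.124, 344.831], [-1.0, -0.024, 0.001, -43.026], [0.002, -0.124, -0.992, 1121.977], [0.0, 0.0, 0.0, 1.0]]
side [[569.1, 0.0, 332.8], [0.0, 569.1, 248.1], [0.0, 0.0, 1.0]] [[1.0, -0.009, 0.022, 469.088], [-0.024, -0.493, 0.87, -1062.426], [0.003, -0.87, -0.493, 672.709], [0.0, 0.0, 0.0, 1.0]]
```

View pics/top0.png

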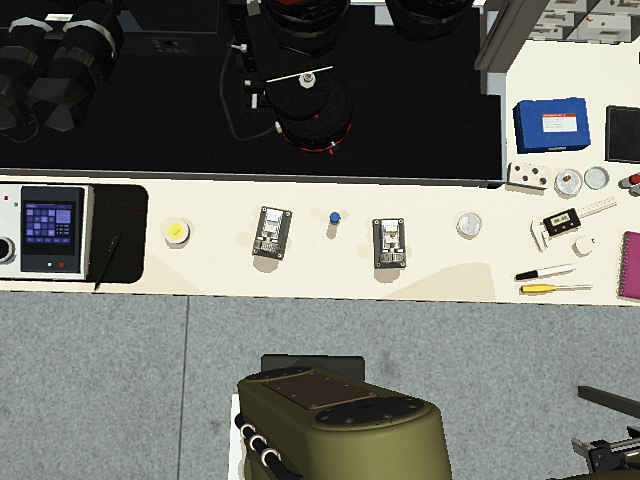

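View pics/side0.png

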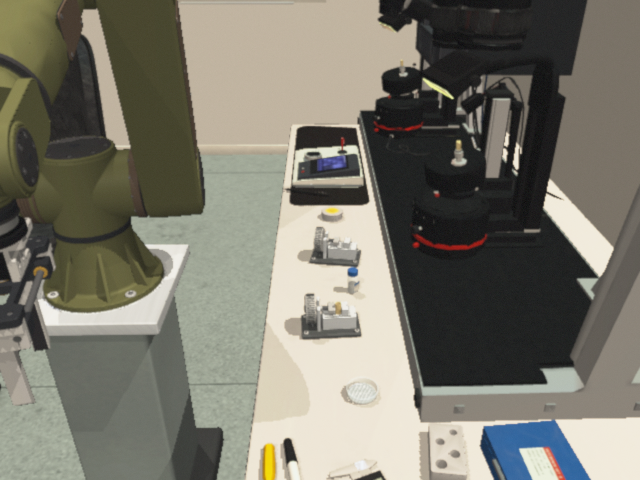

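The top view shows the right-hand clamp at about (390,243) holding the brass case at (391,232). The empty clamp is at (272,232), the vial at (335,217), the dish at (469,224) and the tin at (176,232). The side view agrees, with the case clamp at (330,315).

```bash
cat > h.py <<'E'
import numpy as np,cv2
def load(n): return dict(np.load(n))
def ray(c,u,v):
    K=c["camera_matrix"];d=np.array([(u-K[0,2])/K[0,0],(v-K[1,2])/K[1,1],1.]);T=c["T"];return T[:3,3],T[:3,:3]@d
def plane(c,u,v,z):
    o,d=ray(c,u,v);return o+d*(z-o[2])/d[2]
def cloud(c):
    K=c["camera_matrix"];Z=c["range_z"];v,u=np.mgrid[:Z.shape[0],:Z.shape[1]]
    P=np.stack([(u-K[0,2])/K[0,0]*Z,(v-K[1,2])/K[1,1]*Z,Z],-1);P=P@c["T"][:3,:3].T+c["T"][:3,3];P[Z==0]=np.nan;return P
E
python3 - <<'E'
from h import *
c=load('pics/top0.npz');P=cloud(c);hsv=cv2.cvtColor(c["color"],cv2.COLOR_RGB2HSV)
for n,(x0,x1) in dict(a=(365,418),b=(243,300)).items():
    m=np.zeros((480,640),np.uint8);m[200:275,x0:x1]=(hsv[200:275,x0:x1,2]<90)*255
    ct=np.concatenate([k for k in cv2.findContours(m,0,1)[0] if cv2.contourArea(k)>30])
    box=cv2.boxPoints(cv2.minAreaRect(ct));w=np.array([plane(c,u,v,8) for u,v in box])
    print(n,box.round(1).tolist(),w[:,:2].round(1).tolist(),w.mean(0).round(1),np.linalg.norm(np.diff(w,axis=0),axis=1).round(1))
    R=P[200:275,x0:x1].reshape(-1,3);k=R[R[:,2]>62];print('wheel pts',len(k),k.min(0).round(1),k.max(0).round(1),np.median(k,0).round(1))
    print('base z',np.nanmedian(P[m>0],0).round(1))
m=cv2.inRange(hsv,(12,90,60),(30,255,255));m[:200]=0;m[275:]=0;m[:,:365]=0;m[:,418:]=0
v,u=np.nonzero(m);print('case px',len(u),u.mean(),v.mean(),plane(c,u.mean(),v.mean(),58).round(1))
print('wall heights col', [(r,P[r,390].round(0).tolist()) for r in range(150,205,6)])
s=load('pics/side0.npz')
a=c["color"][195:280,230:430,::-1];b=s["color"][220:350,270:400,::-1]
a=cv2.resize(a,(800,340),interpolation=2);b=cv2.resize(b,(260,260),interpolation=2)
im=np.zeros((600,800,3),np.uint8);im[:340]=a;im[340:,:260]=b;cv2.imwrite('pics/crop1.png',im)
E
```

```text
a [[372.1000061035156, 219.3000030517578], [402.70001220703125, 218.10000610351562], [404.70001220703125, 267.1000061035156], [374.20001220703125, 268.3999938964844]] [[541.2, -144.0], [545.8, -213.0], [434.7, -218.1], [430.3, -149.9]] [ 488.  -181.2    8. ] [ 69.1 111.2  68.3]
wheel pts 196 [ 440.4 -208.    62. ] [ 463.9 -160.7   78. ] [ 450.3 -183.    71.2]
base z [ 473.3 -178.9    9.4]
b [[252.60000610351562, 253.89999389648438], [262.5, 205.8000030517578], [291.8999938964844, 211.8000030517578], [282.0, 259.8999938964844]] [[456.3, 122.7], [566.4, 104.9], [554.2, 37.9], [444.3, 56.5]] [505.3  80.5   8. ] [111.6  68.1 111.4]
wheel pts 194 [457.4  63.2  62. ] [480.5 112.3  78.2] [468.   87.5  71.2]
base z [492.  67.   9.]
case px 22 392.59090909090907 233.86363636363637 [ 501.8 -183.8   58. ]
wall heights col [(150, [684.0, -175.0, 71.0]), (156, [671.0, -175.0, 69.0]), (162, [656.0, -175.0, 72.0]), (168, [644.0, -176.0, 69.0]), (174, [631.0, -176.0, 69.0]), (180, [624.0, -179.0, 44.0]), (186, [622.0, -185.0, -2.0]), (192, [607.0, -185.0, -1.0]), (198, [594.0, -185.0, -3.0]), (204, [578.0, -185.0, 3.0])]
```

View pics/crop1.png

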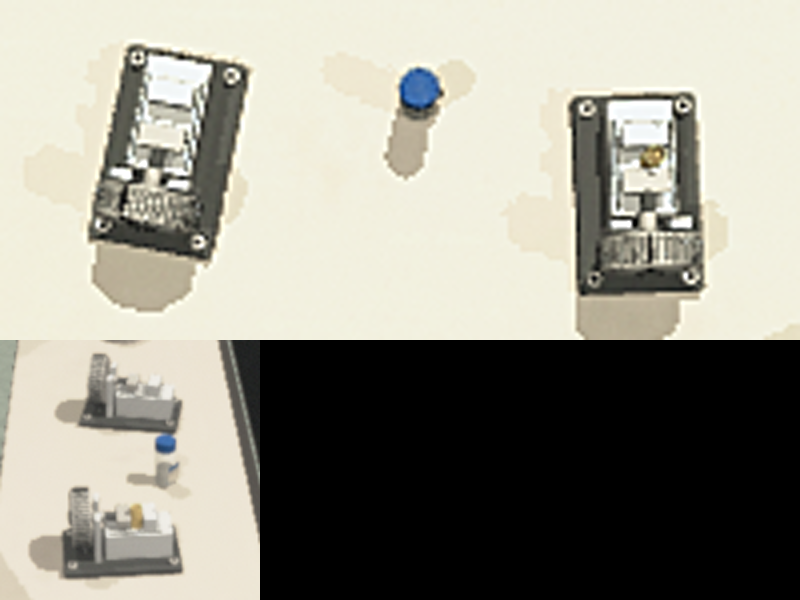

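```bash
python3 -m creep '0 0 0 0 0 0.02;0 0 0 0 0 0.02;0 0 0 0 0 0.02;0.42 -0.53 0 0 0 0;0.42 -0.53 0 0 0 0;0.42 -0.53 0 0 0 0;0.42 -0.53 0 0 0 0;0.42 -0.53 0 0 0 0;0.42 -0.53 0 0 0 0;0.42 -0.53 0 0 0 0;0.42 -0.53 0 0 0 0;0.42 -0.53 0 0 0 0;0.42 -0.53 0 0 0 0;0.42 -0.53 0 0 0 0;0.42 -0.53 0 0 0 0;0.42 -0.53 0 0 0 0;0.42 -0.53 0 0 0 0;0.42 -0.53 0 0 0 0;0.42 -0.53 0 0 0 0' 1
python3 - <<'E'
from cell import manip
import cv2,numpy as np
s=manip.read_state();print({k:np.round(v,3).tolist() for k,v in s.items() if k!='effort'})
c=manip.camera("wrist");np.savez('pics/w1.npz',**c);cv2.imwrite('pics/w1.png',c["color"][:,:,::-1]);print(c["camera_matrix"].round(1).tolist(),c["T"].round(3).tolist())
E
```

```text
clock: 2.48
eef_pos: [380.7, -183.5, 205.3]
eef_rot: [-3.141, 0.0, 0.044]
wrist_force: [0.2, 0.3, -0.7]
finger_gap: 0.8
finger_force: 0.0
{'clock': 2.475, 'joints': [-0.536, 0.012, 1.855, -0.0, 1.276, 0.991], 'qd': [0.515, 0.078, -0.076, 0.002, 0.002, 0.512], 'eef_pos': [380.743, -183.533, 205.283], 'eef_rot': [-3.141, 0.0, 0.044], 'wrist_force': [0.219, 0.344, -0.725], 'moment': [0.001, 0.011, -0.042], 'finger_force': 0.0, 'finger_gap': 0.772}
[[358.9, 0.0, 323.4], [0.0, 358.9, 238.5], [0.0, 0.0, 1.0]] [[0.045, -0.96, -0.277, 461.079], [-0.999, -0.044, -0.012, -179.315], [-0.0, 0.277, -0.961, 386.22], [0.0, 0.0, 0.0, 1.0]]
```

View pics/w1.png

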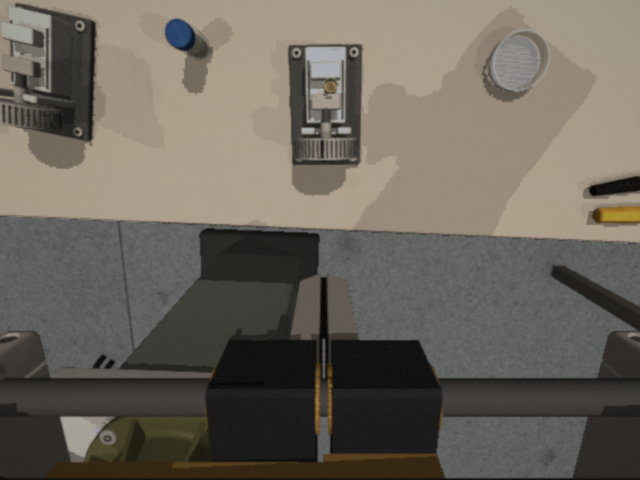

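The wrist view shows clamp a at (325,105) with its wheel at (325,148), and the case at (330,87). The camera sits on the tool's +x side, so a half turn of the tool will let it see the wheel's face.

```bash
python3 -m creep '0 0 0 0 0 -0.0555;0 0 0 0 0 -0.0555;0 0 0 0 0 -0.0555;0 0 0 0 0 -0.0555;0 0 0 0 0 -0.0555;0 0 0 0 0 -0.0555;0 0 0 0 0 -0.0555;0 0 0 0 0 -0.0555;0 0 0 0 0 -0.0555;0 0 0 0 0 -0.0555;0 0 0 0 0 -0.0555;0 0 0 0 0 -0.0555;0 0 0 0 0 -0.0555;0 0 0 0 0 -0.0555;0 0 0 0 0 -0.0555;0 0 0 0 0 -0.0555;0 0 0 0 0 -0.0555;0 0 0 0 0 -0.0555;0 0 0 0 0 0' 1
python3 - <<'E'
from cell import manip
import cv2,numpy as np
s=manip.read_state();print({k:np.round(v,3).tolist() for k,v in s.items() if k!='effort'})
c=manip.camera("wrist");np.savez('pics/w2.npz',**c);cv2.imwrite('pics/w2.png',c["color"][:,:,::-1]);print(c["T"].round(3).tolist())
E
```

```text
clock: 4.9
eef_pos: [380.2, -184.5, 205.3]
eef_rot: [3.141, -0.0, -3.102]
wrist_force: [-0.2, 0.0, -1.2]
finger_gap: 0.4
finger_force: 0.0
{'clock': 4.9, 'joints': [-0.539, 0.012, 1.855, -0.0, 1.276, -2.149], 'qd': [0.002, -0.001, -0.001, -0.0, 0.003, 0.105], 'eef_pos': [380.154, -184.545, 205.293], 'eef_rot': [3.141, -0.0, -3.102], 'wrist_force': [-0.229, 0.031, -1.165], 'moment': [0.059, -0.12, -0.0], 'finger_force': 0.0, 'finger_gap': 0.438}
[[-0.041, 0.96, 0.278, 298.586], [0.999, 0.039, 0.012, -187.145], [0.0, 0.278, -0.961, 386.284], [0.0, 0.0, 0.0, 1.0]]
```

View pics/w2.png

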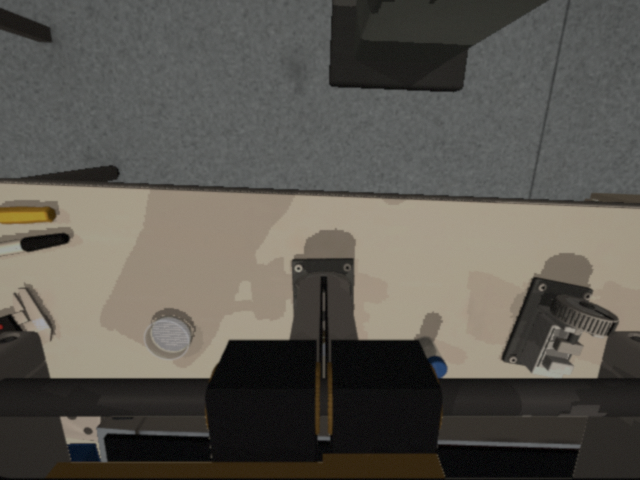

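```bash
python3 -m creep '-0.44 -0.11 0.3 0 0 0;-0.44 -0.11 0.3 0 0 0;-0.44 -0.11 0.3 0 0 0;-0.43 -0.11 0.3 0 0 0;0 0 0.45 0 0 0;0 0 0.45 0 0 0;0 0 0.45 0 0 0;0 0 0.45 0 0 0;0 0 0 0 0 0;0 0 0 0 0 0' 1
python3 - <<'E'
from cell import manip
import cv2,numpy as np
c=manip.camera("wrist");np.savez('pics/w3.npz',**c);cv2.imwrite('pics/w3.png',c["color"][100:400,120:520,::-1])
E
```

```text
clock: 6.2
eef_pos: [451.3, -199.3, 86.1]
eef_rot: [-3.141, 0.001, -3.102]
wrist_force: [-0.1, 0.0, -0.2]
finger_gap: 0.6
finger_force: 0.0
```

View pics/w3.png

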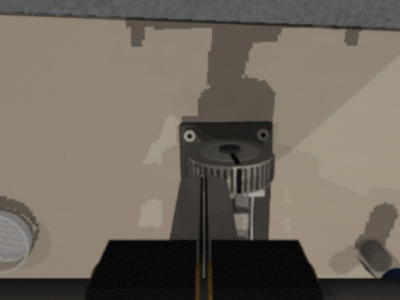

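The crop shows the wheel's face with its hub at about (230,150). The index line runs to about (238,163), slightly to the robot's left of top, so the wheel starts at about 0.3 rad.

```bash
python3 -m creep '0 0 0.2 0 0 0;0 0 0.15 0 0 0;0 0 0.05 0 0 0;0 0 0 0 0 0' 1; python3 -m creep '0 0.2 0 0 0 0;0 0.2 0 0 0 0;0 0.2 0 0 0 0;0 0.2 0 0 0 0;0 0 0 0 0 0'
cat > look.py <<'E'
import sys,cv2,numpy as np
from cell import manip
c=manip.camera("wrist");np.savez('pics/%s.npz'%sys.argv[1],**c)
im=c["color"][200:320,220:440,::-1];cv2.imwrite('pics/%s.png'%sys.argv[1],cv2.resize(im,None,fx=3,fy=3,interpolation=2))
E
python3 look.py w4
```

```text
clock: 6.75
eef_pos: [451.1, -199.2, 69.6]
eef_rot: [-3.141, 0.0, -3.101]
wrist_force: [-0.8, -0.1, 4.5]
finger_gap: 0.5
finger_force: 1.7
clock: 7.38
eef_pos: [449.7, -166.3, 69.6]
eef_rot: [3.141, -0.0, -3.1]
wrist_force: [-1.0, 4.9, 4.2]
finger_gap: 0.5
finger_force: 3.0
```

View pics/w4.png

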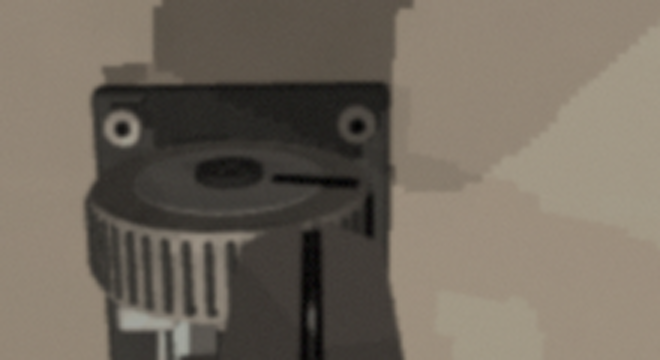

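The wheel followed the tip, and the index line now points nearly to +y, from (275,178) to (355,183). It stands at about 1.45 rad, so a 32 mm stroke gives about 1.15 rad without slip.

```bash
python3 -m creep '0 0 -0.2 0 0 0;0 -0.4 0 0 0 0;0 -0.4 0 0 0 0;0 0 0.2 0 0 0;0 0 0 0 0 0;0 0.2 0 0 0 0;0 0.2 0 0 0 0;0 0.2 0 0 0 0;0 0.2 0 0 0 0;0 0 0 0 0 0;0 0 -0.2 0 0 0;0 -0.4 0 0 0 0;0 -0.4 0 0 0 0;0 0 0.2 0 0 0;0 0 0 0 0 0;0 0.2 0 0 0 0;0 0.2 0 0 0 0;0 0.2 0 0 0 0;0 0.2 0 0 0 0;0 0 0 0 0 0'
cat > ang.py <<'E'
import sys,numpy as np,cv2
from h import *
def ang(c,sink):
    K=c["camera_matrix"];T=c["T"];a=np.radians(np.arange(0,360,2));r=np.arange(14,25,.5);yw=.05
    lr,la=np.meshgrid(r,a);L=np.stack([np.full(lr.shape,-47.),lr*np.sin(la),46-sink+lr*np.cos(la)],-1)
    W=L@np.array([[np.cos(yw),-np.sin(yw),0],[np.sin(yw),np.cos(yw),0],[0,0,1]]).T+[488,-181.2,0]
    p=(W-T[:3,3])@T[:3,:3];u=p[...,0]/p[...,2]*K[0,0]+K[0,2];v=p[...,1]/p[...,2]*K[1,1]+K[1,2]
    g=cv2.remap(cv2.cvtColor(c["color"],cv2.COLOR_RGB2GRAY),u.astype(np.float32),v.astype(np.float32),1).mean(1)
    k=np.argsort(g)[:6];return [(round(float(a[i]),2),round(float(g[i]))) for i in k],round(float(np.median(g)))
if __name__=="__main__":
    for n,s in zip(sys.argv[1::2],sys.argv[2::2]): print(n,ang(load('pics/%s.npz'%n),float(s)))
E
python3 look.py w5; python3 ang.py w3 0 w4 4 w5 4
```

```text
clock: 9.93
eef_pos: [449.6, -166.1, 69.5]
eef_rot: [3.141, -0.0, -3.1]
wrist_force: [0.6, 3.7, 3.6]
finger_gap: 0.0
finger_force: 3.0
w3 ([(0.21, 8), (0.17, 12), (0.24, 12), (0.28, 26), (0.14, 26), (0.31, 42)], 56)
w4 ([(1.29, 12), (1.33, 13), (1.26, 14), (1.36, 18), (1.22, 20), (1.4, 24)], 54)
w5 ([(4.05, 11), (4.01, 11), (4.08, 15), (3.98, 15), (4.12, 21), (3.94, 22)], 54)
```

```bash
python3 -m creep '0 0 -0.2 0 0 0;0 -0.4 0 0 0 0;0 -0.4 0 0 0 0;0 0 0.2 0 0 0;0 0 0 0 0 0;0 0.2 0 0 0 0;0 0.2 0 0 0 0;0 0.2 0 0 0 0;0 0.2 0 0 0 0;0 0 0 0 0 0;0 0 -0.2 0 0 0;0 -0.4 0 0 0 0;0 -0.4 0 0 0 0;0 0 0.2 0 0 0;0 0 0 0 0 0;0 0.2 0 0 0 0;0 0.2 0 0 0 0;0 0.2 0 0 0 0;0 0.2 0 0 0 0;0 0 0 0 0 0'
python3 look.py w6;  python3 ang.py w6 4
python3 -m creep '0 0 -0.2 0 0 0;0 -0.4 0 0 0 0;0 -0.4 0 0 0 0;0 0 0.2 0 0 0;0 0 0 0 0 0;0 0.2 0 0 0 0;0 0.2 0 0 0 0;0 0.2 0 0 0 0;0 0.2 0 0 0 0;0 0 0 0 0 0'
python3 look.py w7;  python3 ang.py w7 4
```

```text
clock: 12.48
eef_pos: [449.6, -166.1, 69.5]
eef_rot: [3.141, -0.001, -3.1]
wrist_force: [-0.6, 4.2, 4.5]
finger_gap: 0.6
finger_force: 3.0
w6 ([(0.35, 5), (0.31, 7), (0.38, 8), (0.42, 23), (0.28, 24), (0.45, 43)], 54)
clock: 13.78
eef_pos: [449.6, -166.1, 69.5]
eef_rot: [3.141, -0.001, -3.1]
wrist_force: [-0.7, 4.0, 3.9]
finger_gap: 0.4
finger_force: 3.0
w7 ([(1.57, 12), (1.61, 14), (1.54, 15), (1.5, 18), (1.64, 19), (1.47, 23)], 54)
```

It was at 6.63 rad after the first pair and is now at 7.86 rad.

```bash
python3 -m creep '0 0 -0.2 0 0 0;0 -0.4 0 0 0 0;0 -0.4 0 0 0 0;0 0 0.2 0 0 0;0 0 0 0 0 0;0 0.2 0 0 0 0;0 0.2 0 0 0 0;0 0.2 0 0 0 0;0 0.2 0 0 0 0;0 0 0 0 0 0;0 0 -0.2 0 0 0;0 -0.4 0 0 0 0;0 -0.4 0 0 0 0;0 0 0.2 0 0 0;0 0 0 0 0 0;0 0.2 0 0 0 0;0 0.2 0 0 0 0;0 0.2 0 0 0 0;0 0.2 0 0 0 0;0 0 0 0 0 0'
python3 look.py w8;  python3 ang.py w8 4
```

```text
clock: 16.32
eef_pos: [449.6, -166.1, 69.5]
eef_rot: [3.141, -0.001, -3.1]
wrist_force: [-0.9, 3.3, 3.9]
finger_gap: 0.5
finger_force: 3.0
w8 ([(4.33, 12), (4.36, 12), (4.29, 15), (4.4, 15), (4.43, 21), (4.26, 21)], 54)
```

```bash
python3 -m creep '0 0 -0.2 0 0 0;0 -0.4 0 0 0 0;0 -0.4 0 0 0 0;0 0 0.2 0 0 0;0 0 0 0 0 0;0 0.2 0 0 0 0;0 0.2 0 0 0 0;0 0.2 0 0 0 0;0 0.2 0 0 0 0;0 0 0 0 0 0'
python3 look.py w9;  python3 ang.py w9 4
```

```text
clock: 17.62
eef_pos: [449.6, -166.1, 69.5]
eef_rot: [3.141, -0.001, -3.1]
wrist_force: [-1.6, 4.5, 4.3]
finger_gap: 1.0
finger_force: 3.0
w9 ([(5.69, 7), (5.65, 9), (5.72, 11), (5.62, 15), (5.76, 20), (5.59, 25)], 53)
```

It is at 11.97 rad. A short 16 mm stroke should take it close to 12.57, and then I lift clear.

```bash
python3 -m creep '0 0 -0.2 0 0 0;0 -0.5 0 0 0 0;0 0 0.2 0 0 0;0 0 0 0 0 0;0 0.2 0 0 0 0;0 0.2 0 0 0 0;0 0 0 0 0 0;0 0 -0.2 0 0 0;0 0 -0.5 0 0 0;0 0 -0.7 0 0 0;0 0 -0.7 0 0 0;0 0 0 0 0 0;0 0 0 0 0 0;0 0 0 0 0 0'
python3 look.py w10;  python3 ang.py w10 0
python3 - <<'E'
from cell import manip
import cv2,numpy as np
from h import *
t=manip.camera("top");s=manip.camera("side")
im=np.zeros((600,800,3),np.uint8);im[:340]=cv2.resize(t["color"][195:280,230:430,::-1],(800,340),interpolation=2);im[340:,:520]=cv2.resize(s["color"][220:350,240:500,::-1],(520,260),interpolation=2)
w=load('pics/w10.npz')["color"][:,:,::-1];im[340:,530:]=cv2.resize(w[140:400,190:460],(270,260));cv2.imwrite('pics/fin.png',im)
E
```

```text
clock: 19.42
eef_pos: [449.5, -171.0, 152.3]
eef_rot: [3.141, -0.002, -3.101]
wrist_force: [0.1, -0.5, 0.3]
finger_gap: 0.4
finger_force: 0.0
w10 ([(0.03, 14), (0.07, 16), (0.0, 22), (0.1, 29), (6.25, 39), (3.28, 42)], 54)
```

View pics/fin.png

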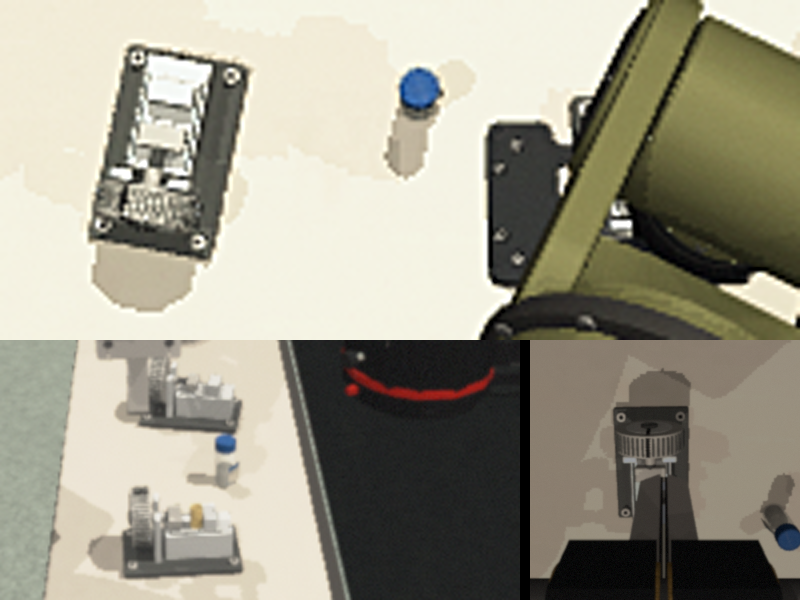

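The index line points straight up again, at about 12.6 rad. The case stands upright at (197,515) in the side crop, the empty clamp and vial are unchanged, and the arm is clear.

```bash
python3 -c "
from cell import manip
print(manip.sign_off())"
```

```text
the job is handed in; nothing more can be done
None
```

I turned the thumbwheel of the clamp holding the case to about 12.6 rad, two full turns from tight. The case still stands upright, the empty clamp's wheel was left alone, the arm is clear, and I handed the job in at about 19.5 s; the hand-in gave no verdict.

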